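Restock the condiment caddy

ROBOT

A 6-joint arm with a two-finger parallel gripper is mounted at the origin on a cart in front of the work surface, level with it; the furniture and walls round the work are solid. World frame = base frame: x ahead of the robot, y to its left, z up, the work surface at z = 0. Lengths are in m, angles in rad, forces in N, time in s.
With the tool pointing down it reaches from about 0.325 to 0.75 m from the base axis. Payload 7.6 kg.
Tool frame: the origin (TCP) lies at the very end of the fingers, on their centre line; the grasp point (between the pads) lies 19 mm behind it; z points along the fingers, y is the line along which they close (so a half turn about z gives the same grasp; the last joint's range is limited). The gripper opens to 85 mm and grips with 20 to 120 N. Pads are 22 mm wide; open, the fingers measure 114 mm over their backs; the gripper's body (76 mm by 85 mm) begins 54 mm behind the grasp point. The pads swing forward as they close: fully open they stand 13 mm farther back than shut.
Start: joints at [-0.07, 0.052, 1.401, -0, 1.689, -0.07], TCP at [0.525, 0, 0.231] pointing down, gripper open.
Joint ranges: [-2.9, 2.9], [-0.91, 2.17], [0.12, 2.37], [-1.06, 4.2], [0.26, 2.73], [-2.93, 2.93]. Speed limits (rad/s): [2.57, 2.57, 3.01, 3.14, 3.14, 3.14].

INTERFACE

Orientations are given as a unit quaternion [w, x, y, z].
In Python, from workcell import sensors, eyes, workorder, spotter gives the robot as it stands.
- The arm moves only by the shell command python3 -m handwheel 'ROWS' [FORCE]. ROWS is JSON, a list that holds one entry, the list of rows, each a list of 7 numbers: the turn, a rotation vector about the tool's x, y, z in rad, then the shift along the tool's x, y, z in mm, then the opening, from 0 (shut) to 1 (fully open). In form: [[[ax, ay, az, dx, dy, dz, grip], ...]]. A call has 1 to 10 rows; each row is the pose to reach, as a shift and turn from the pose commanded when the call began, along the tool's axes at that moment; what a row does not reach only later rows make up. A row lasts 1/12 s, in which the tool goes at most 41.7 mm and 7.16 degrees, less where a joint would pass 70% of its speed; a pose out of reach is approached as far as the arm can. A call with a gripper value outside its range is refused whole. The fingers move at their own pace and stop on an object; FORCE is the grip in N (left out, the last holds). Time passes only in rows, so rows that repeat a pose let the fingers close. It gives the time, the measured TCP pose, the force, the opening and the grip force at its end, in the units of the state.
- sensors.sense(): the state, without advancing time (a new reading comes with each control period).
- eyes.capture(name): name is "scene" or "side" or "wrist"; returns the picture (400x640x3 uint8, red, green, blue); there is no depth.
- eyes.camera_model(name): a dict with "vfov" (degrees; the focal length in pixels is half the picture's height over the tangent of half this angle, whatever the lens; pixels are square), "cx", "cy" (the principal point, pixels), "k1" (the pictures are not rectified: a ray, as slopes to the right and down, at radius r is drawn at 1 + k1 r^2 times it, then the intrinsics apply), "rvec" (rotation vector, rad) and "tvec" (3), from world to camera coordinates, as OpenCV has them. Camera axes: x right, y down, z forward; pixel columns grow to the right and rows downward; lengths in m; the calibration is good to about 2 mm. A picture is of the moment at which its call begins: read the wrist's pose just before it. camera_model takes no time and is no camera call; for the wrist camera it gives the pose at the moment of the call.
- workorder.sign_off(): hands the job in; it is judged then, once.
Trained networks look in the newest picture that a camera, given by its name, has taken for a name from the list of things; names that differ only in an ending like _2 or _b are one class to them, and where a whole thing is asked for, a point or a joint stands for the part that bears it (a point fixed in the world has none). Each returns a list of dicts, best first, with "conf" (0 to 1); they miss things now and then, are a little off and sometimes report something else, mostly with a low value. They report only what shows in the picture. A call takes as long as a camera call. They do not tell look-alikes from the thing itself.
- spotter.recognise(camera, name): "position" ([x, y, z] in m, in the coordinates of the camera as it stood for that picture, good to about 4 mm: the middle of the surface that is visible of it).
- spotter.masks_of(camera, name): "region" (400x640 bool, what is visible of it).
- spotter.landmark_of(camera, name): "position" ([x, y, z] in m, in the coordinates of the camera as it stood for that picture, good to about 4 mm: a listed point, or the origin of a listed thing).
The state is a dict: "time_s": time; "q": joint angles; "joint_vel": joint speeds; "joint_torque": joint torques, N m; "position": TCP position; "tool_rot": TCP orientation; "force": force on the tool from outside, world axes, zero at the start; "torque": the same for the moment, N m; "gripper_width": finger opening in m; "grip_force": force on a finger pad.
Only numpy, scipy, OpenCV 4.12 (cv2) and the standard library are available. Lean on these libraries where they do the work, as an engineer would, in place of code of your own. Each camera call takes 0.05 s, during which the arm holds its last target. There are 200 camera calls.

TASK

Restock the wooden condiment caddy: stand the two spice jars from the front part of the table in its two square wells and the two salt shakers from there in its two round wells, one to a well, each set down upright on the well's floor, not dropped. The spice jar and the salt shaker that stand on the white plate are set aside for washing: leave them and the plate as they are, leave what stands along the back of the table, and do not disturb the open tin or the green lid.

Things in the scene. Friction and masses are not known exactly. Their poses are not given: they have to be found in the camera images.
- caddy: Loose wooden block 166x166 mm, 42 high, 1.2 kg, at any yaw; steel loops on the +y and -y sides reach 103 mm from centre. Origin: centre of underside, z up. Two square wells 70x70 for jars centred at x +41.5, y +-42, floor 6 mm above origin; two round wells 70 mm wide for shakers centred at x -41.5, y +-42, floor 21 mm above origin. All wells open at the top.
- plate: Loose round white side plate, 200 mm in diameter, 20 mm high at the rim; origin at the centre of its underside; its flat middle (about 65 mm radius) is 8 mm above that.
- jar_a: Spice jar, clear glass with a printed label and a black flip cap, upright cylinder 45 mm in diameter, 105 mm tall; origin at the centre of its underside, z up. Stands directly on the table, in its front part, 0.42 to 0.72 m from the robot, to be gathered (any like it along the table's back edge is not). Either one of its kind may go in either well of its kind.
- jar_b: Spice jar, clear glass with a printed label and a black flip cap, upright cylinder 45 mm in diameter, 105 mm tall; origin at the centre of its underside, z up. Stands directly on the table, in its front part, 0.42 to 0.72 m from the robot, to be gathered (any like it along the table's back edge is not). Either one of its kind may go in either well of its kind.
- shaker_a: Salt shaker, clear glass body 44 mm in diameter up to 70 mm height, then a grey domed perforated head narrowing to 34 mm, 90 mm tall in all; origin at the centre of its underside, z up. Stands directly on the table, in its front part, 0.42 to 0.72 m from the robot, to be gathered (any like it along the table's back edge is not). Either one of its kind may go in either well of its kind.
- shaker_b: Salt shaker, clear glass body 44 mm in diameter up to 70 mm height, then a grey domed perforated head narrowing to 34 mm, 90 mm tall in all; origin at the centre of its underside, z up. Stands directly on the table, in its front part, 0.42 to 0.72 m from the robot, to be gathered (any like it along the table's back edge is not). Either one of its kind may go in either well of its kind.
- plate_jar: Spice jar, clear glass with a printed label and a black flip cap, upright cylinder 45 mm in diameter, 105 mm tall; origin at the centre of its underside, z up. Stands on the white plate, set aside for washing: it does not belong in the caddy.
- plate_shaker: Salt shaker, clear glass body 44 mm in diameter up to 70 mm height, then a grey domed perforated head narrowing to 34 mm, 90 mm tall in all; origin at the centre of its underside, z up. Stands on the white plate, set aside for washing: it does not belong in the caddy.
- tin: Open food tin, bare metal with white contents and no lid, 66 mm in diameter, 52 mm tall; origin at the centre of its underside. A bystander, to be left alone.
- lid: Round green plastic tub lid lying flat on the table, 70 mm in diameter, 8 mm high; origin at the centre of its underside. A bystander, to be left alone.
There are look-alikes about, which are no part of the job. What is shaped like the jar_a but purple or red is not meant.

How it is judged:
By the outcome, as a careful person would: the job done as asked, in the order asked, and still so for the second after the job is handed in, with the robot touching nothing.
It also fails if it takes over 106 s, if anything falls off the work surface, if the arm or the gripper's body presses on something with over 40 N, if the wrist force passes 120 N, or if a joint passes its speed limit or range.

## Working session

There is one attempt and no reset: what is moved stays moved. The work goes in short steps, Python scripts to look and compute and a shell command to move; the robot and the scene stay as the last step left them, time stands still between calls to the robot, and variables do not carry over. Pictures are saved under pics/ and viewed, at most 14 in all, crops included, and the job is handed in when it is done.

```bash
mkdir -p pics; cat > h.py <<'E'
import numpy as np, cv2
from workcell import sensors, eyes, workorder, spotter
def cam(n):
    m=eyes.camera_model(n); R=cv2.Rodrigues(np.array(m['rvec'],float))[0]; return m,R,np.array(m['tvec'],float)
def w(n,p,c=None):
    m,R,t=c or cam(n); return R.T@(np.array(p)-t)
def proj(n,P,c=None):
    m,R,t=c or cam(n); p=R@np.array(P)+t; s=p[:2]/p[2]; s=s*(1+m['k1']*(s@s)); f=200/np.tan(np.radians(m['vfov']/2))
    return s*f+[m['cx'],m['cy']]
def ray(n,uv,z,c=None):
    m,R,t=c or cam(n); f=200/np.tan(np.radians(m['vfov']/2)); d=(np.array(uv,float)-[m['cx'],m['cy']])/f; s=d.copy()
    for _ in range(20): s=d/(1+m['k1']*(s@s))
    o=-R.T@t; v=R.T@np.array([s[0],s[1],1]); return o+v*(z-o[2])/v[2]
def snap(n,f):
    i=eyes.capture(n); cv2.imwrite('pics/'+f,i[:,:,::-1]); return i
E
python3 - <<'E'
from h import *
for n in ['scene','side']:
    snap(n,n+'0.png')
    for k in ['caddy','plate','jar_a','shaker_a','tin','lid']:
        for d in spotter.landmark_of(n,k): print(n,k,round(d['conf'],2),np.round(w(n,d['position']),3))
print(sensors.sense())
E
```

```text
scene caddy 0.78 [0.586 0.163 0.005]
scene plate 0.91 [ 0.582 -0.169  0.002]
scene jar_a 0.98 [0.45  0.355 0.003]
scene jar_a 0.94 [ 0.478  0.45  -0.002]
scene jar_a 0.87 [ 0.443  0.004 -0.   ]
scene jar_a 0.67 [ 0.343  0.345 -0.003]
scene shaker_a 0.79 [ 0.59  -0.361 -0.001]
scene shaker_a 0.62 [ 0.456 -0.315  0.002]
scene tin 0.4 [ 0.456 -0.316  0.001]
scene lid 0.76 [ 0.708 -0.009 -0.005]
side caddy 0.61 [ 0.588  0.164 -0.002]
side plate 0.57 [ 0.588 -0.162  0.001]
side jar_a 0.96 [ 0.458  0.356 -0.001]
side jar_a 0.92 [ 0.348  0.351 -0.003]
side jar_a 0.6 [0.443 0.001 0.002]
side jar_a 0.6 [ 0.393  0.283 -0.001]
side shaker_a 0.82 [ 0.462 -0.316 -0.006]
side shaker_a 0.57 [ 0.589 -0.359  0.002]
side tin 0.57 [0.583 0.375 0.002]
side lid 0.6 [ 0.707 -0.004  0.003]
{'time_s': 0.7, 'q': array([-7.03158633e-02,  5.21941637e-02,  1.40065750e+00,  1.41599941e-05,
        1.68861165e+00, -7.03067251e-02]), 'joint_vel': array([-0.00062133,  0.00040072,  0.00107417,  0.00148535, -0.00134963,
       -0.00073179]), 'joint_torque': array([-2.31978840e-03, -3.81455433e+01, -3.60265231e+01, -1.11421264e-04,
        7.59214822e-05,  1.49472754e-06]), 'position': array([5.25030489e-01, 1.64248548e-05, 2.31347869e-01]), 'tool_rot': array([4.42184392e-05, 7.07109422e-01, 7.07104138e-01, 4.77118030e-05]), 'force': array([ 0.06437773, -0.01780369, -0.5362395 ]), 'torque': array([-0.0348977 ,  0.04194675, -0.00715387]), 'grip_force': 0.0, 'gripper_width': 0.08526367745211752}
```

View pics/scene0.png

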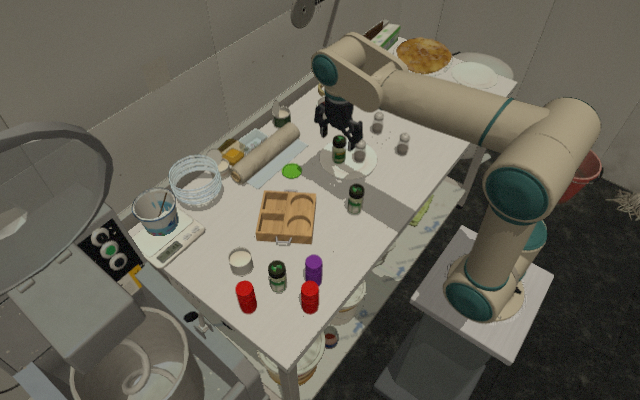

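View pics/side0.png

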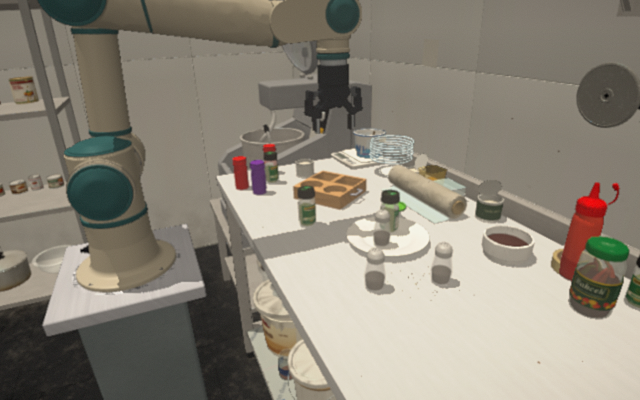

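The two pictures agree. The jars to fetch are the black-capped ones at scene (277,277) and (356,198). The shakers to fetch are at (378,122) and (403,143). The red and purple look-alikes are around (246,297), (311,297) and (314,269). The caddy is at (287,217). Next I'll look at it from above.

```bash
python3 -m handwheel '[[[0,0,0,40,0,0,1],[0,0,0,80,0,0,1],[0,0,0,120,0,0,1],[0,0,0,160,0,0,1],[0,0,0,160,0,0,1],[0,0,0,160,0,0,1]]]'
python3 - <<'E'
from h import *
c=cam('wrist'); print('campos',-c[1].T@c[2], 'axis',c[1][2])
snap('wrist','w1.png')
for f in (spotter.landmark_of,):
  for k in ['caddy','jar_a','tin']:
    for d in f('wrist',k): print(k,round(d['conf'],2),np.round(w('wrist',d['position'],c),3))
for P in [(.45,.355,.05),(.443,.003,.05),(.59,-.36,.045),(.458,-.316,.045)]: print(np.round(proj('scene',P)))
E
```

```text
time_s: 1.2
position: [0.5247, 0.1618, 0.2311]
tool_rot: [-0.0, 0.706, 0.708, -0.0]
force: [-0.1, 0.1, 0.2]
gripper_width: 0.0851
grip_force: 0.0
campos [0.52461209 0.2435564  0.37256424] axis [ 0.00125423 -0.32218763 -0.946675  ]
caddy 0.88 [ 0.586  0.16  -0.002]
jar_a 0.85 [0.39  0.279 0.001]
jar_a 0.65 [ 0.443  0.005 -0.001]
[278. 278.]
[355. 200.]
[378. 122.]
[403. 144.]
```

View pics/w1.png

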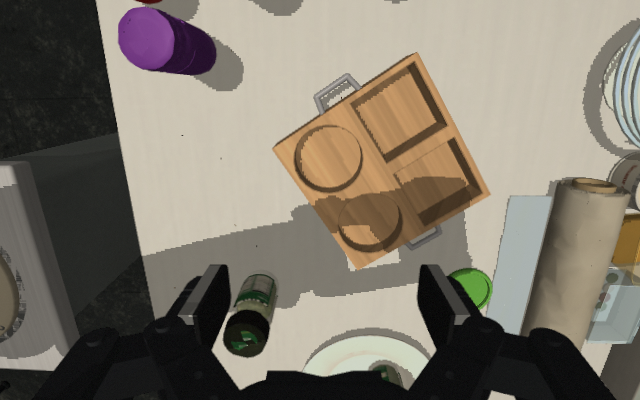

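The wrist view shows the caddy's top corners at about (415,53), (274,148), (358,269) and (489,192). The round wells are at the lower left and the square wells at the upper right.

```bash
cat > caddy.py <<'E'
from h import *
c=cam('wrist')
# corners: order (+,+),(-,+),(-,-),(+,-) in caddy x,y
px=[(415,53),(274,148),(358,269),(489,192)]
P=np.array([ray('wrist',p,.042,c)[:2] for p in px]); L=.083*np.array([(1,1),(-1,1),(-1,-1),(1,-1)])
C=P.mean(0);z=((P-C)@[1,1j])*np.conj(L@[1,1j]);th=np.angle(z.sum());print(C,np.degrees(th))
R=np.array([[np.cos(th),-np.sin(th)],[np.sin(th),np.cos(th)]])
print('res mm',np.round(1000*(P-C-L@R.T),1).tolist())
print('round rim px', [np.round(ray('wrist',p,.042,c),3).tolist() for p in [(328,158),(370,220)]])
for n,l in [('sq+',(.0415,.042)),('sq-',(.0415,-.042)),('rd+',(-.0415,.042)),('rd-',(-.0415,-.042))]: print(n,np.round(C+R@l,4))
s=sensors.sense();print(s['position'],s['tool_rot'])
E
python3 caddy.py
```

```text
[0.5877057  0.15888413] 33.460084496123905
res mm [[-1.0, -2.7], [3.2, 0.5], [0.3, 1.0], [-2.6, 1.1]]
round rim px [[0.53, 0.173, 0.042], [0.575, 0.105, 0.042]]
sq+ [0.5992 0.2168]
sq- [0.6455 0.1467]
rd+ [0.5299 0.171 ]
rd- [0.5762 0.101 ]
[0.52521588 0.15882703 0.23137368] [ 1.50214597e-04  7.07706283e-01  7.06506754e-01 -1.33076394e-05]
```

```bash
python3 -m handwheel '[[[0,0,0,-35,-18,0,1],[0,0,0,-70,-36,0,1],[0,0,0,-105,-54,0,1],[0,0,0,-140,-72,0,1],[0,0,0,-157,-82,0,1],[0,0,0,-157,-82,35,1],[0,0,0,-157,-82,70,1],[0,0,0,-157,-82,90,1],[0,0,0,-157,-82,90,1]]]' 30
python3 - <<'E'
from h import *
c=cam('wrist'); snap('wrist','w2.png')
for d in spotter.landmark_of('wrist','jar_a'): print(round(d['conf'],2),np.round(w('wrist',d['position'],c),3))
print(sensors.sense()['position'])
E
```

```text
time_s: 2.15
position: [0.4403, 0.002, 0.1368]
tool_rot: [-0.003, 0.708, 0.706, -0.003]
force: [0.1, -0.1, -0.8]
gripper_width: 0.0855
grip_force: 0.0
0.9 [ 0.444  0.003 -0.004]
[0.44298133 0.00225715 0.14190106]
```

View pics/w2.png

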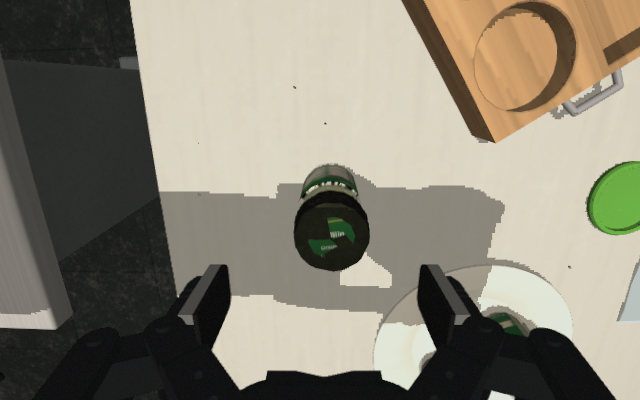

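The jar's cap at (332,232) is centred between the open fingers, so I'll descend and grip.

```bash
python3 -m handwheel '[[[0,0,0,0,0,30,1],[0,0,0,0,0,60,1],[0,0,0,0,0,85,1],[0,0,0,0,0,85,1],[0,0,0,0,0,85,1],[0,0,0,0,0,85,0.3],[0,0,0,0,0,85,0.3],[0,0,0,0,0,85,0.3],[0,0,0,0,0,85,0.3],[0,0,0,0,0,85,0.3]]]' 40
python3 -m handwheel '[[[0,0,0,0,0,0,0.3],[0,0,0,0,0,0,0.3],[0,0,0,0,0,-8,0.3],[0,0,0,0,0,-20,0.3],[0,0,0,0,0,-20,0.3]]]' 40
```

```text
time_s: 3.08
position: [0.4442, 0.0029, 0.0582]
tool_rot: [0.001, 0.707, 0.707, 0.001]
force: [-0.3, 0.3, 5.3]
gripper_width: 0.0435
grip_force: 40.0
time_s: 3.5
position: [0.4444, 0.0029, 0.079]
tool_rot: [0.002, 0.707, 0.707, 0.001]
force: [0.7, 0.1, 0.3]
gripper_width: 0.044
grip_force: 40.8
```

```bash
python3 -m handwheel '[[[0,0,0,0,0,-25,0.3],[0,0,0,0,0,-60,0.3],[0,0,0,10,15,-90,0.3],[0,0,0,29,40,-100,0.3],[0,0,0,52,73,-100,0.3],[0,0,0,75,106,-100,0.3],[0,0,0,98,139,-100,0.3],[0,0,0,121,172,-100,0.3],[0,0,0,138,195,-100,0.3],[0,0,0,144,202,-100,0.3]]]' 40
python3 -m handwheel '[[[0,0,0,0,0,0,0.3],[0,0,0,0,0,0,0.3],[0,0,0,0,0,20,0.3],[0,0,0,0,0,40,0.3],[0,0,0,0,0,40,0.3],[0,0,0,0,0,40,0.3]]]' 40
python3 - <<'E'
from h import *
snap('wrist','w3.png'); snap('scene','s3.png'); print(sensors.sense()['position'])
E
```

```text
time_s: 4.33
position: [0.6468, 0.1495, 0.1744]
tool_rot: [-0.001, 0.706, 0.708, -0.0]
force: [-1.4, -0.2, -1.6]
gripper_width: 0.0438
grip_force: 41.3
time_s: 4.83
position: [0.6439, 0.1461, 0.1358]
tool_rot: [-0.001, 0.707, 0.707, -0.001]
force: [-0.1, 1.2, -0.0]
gripper_width: 0.0439
grip_force: 41.3
[0.64529355 0.14662059 0.1383149 ]
```

View pics/w3.png

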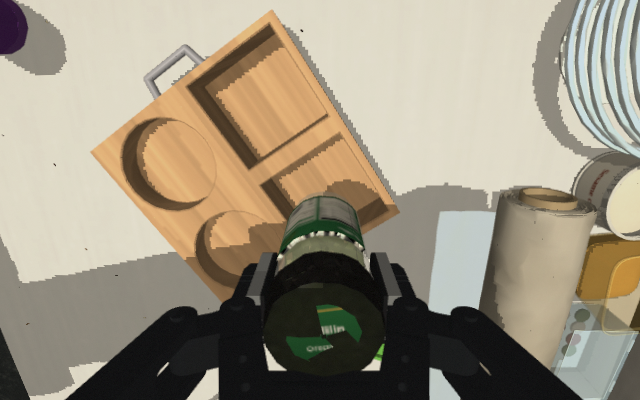

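The jar is held straight and its well lies below it. The visible caddy corners are (272,10), (92,152) and (400,212), so I'll use them to re-check the caddy pose.

```bash
python3 - <<'E'
from h import *
c=cam('wrist')
P=np.array([ray('wrist',p,.042,c)[:2] for p in [(272,10),(92,152),(399,212)]])
print(P, np.linalg.norm(P[0]-P[1]),np.linalg.norm(P[0]-P[2]))
C=(P[1]+P[2])/2; v=P[0]-P[1]; print(C,np.degrees(np.arctan2(v[1],v[0]))); u=P[0]-P[2]; print(np.degrees(np.arctan2(-u[0],u[1])))
E
```

```text
[[0.61271895 0.27610058]
 [0.47554616 0.18475792]
 [0.70378564 0.13758189]] 0.1648024798843901 0.1657726452470552
[0.5896659 0.1611699] 33.65944446619492
33.32222050064997
```

```bash
python3 -m handwheel '[[[0,0,0,1,1,20,0.3],[0,0,0,1,1,40,0.3],[0,0,0,1,1,55,0.3],[0,0,0,1,1,65,0.3],[0,0,0,1,1,69,0.3],[0,0,0,1,1,71,0.3],[0,0,0,1,1,72,0.3],[0,0,0,1,1,72,0.3],[0,0,0,1,1,72,0.3]]]' 40
```

```text
time_s: 5.68
position: [0.6466, 0.1481, 0.0656]
tool_rot: [0.001, 0.707, 0.707, 0.001]
force: [-0.0, 0.9, -0.8]
gripper_width: 0.0442
grip_force: 41.3
```

```bash
for i in 1 2; do :; done; python3 -m handwheel '[[[0,0,0,0,0,1,0.3],[0,0,0,0,0,2,0.3],[0,0,0,0,0,2,0.3],[0,0,0,0,0,2,0.3]]]' 40; python3 -m handwheel '[[[0,0,0,0,0,0.5,0.3],[0,0,0,0,0,1,0.3],[0,0,0,0,0,1,0.3]]]' 40
```

```text
time_s: 6.02
position: [0.6467, 0.1482, 0.0642]
tool_rot: [0.001, 0.707, 0.707, 0.001]
force: [-1.2, 0.1, 4.4]
gripper_width: 0.0439
grip_force: 41.7
time_s: 6.27
position: [0.6468, 0.1482, 0.0642]
tool_rot: [0.001, 0.707, 0.707, 0.001]
force: [-3.7, 0.0, 9.5]
gripper_width: 0.0441
grip_force: 42.1
```

```bash
python3 -m handwheel '[[[0,0,0,0,0,0,0.6],[0,0,0,0,0,0,0.7],[0,0,0,0,0,0,0.8],[0,0,0,0,0,0,0.9],[0,0,0,0,0,-25,0.9],[0,0,0,0,0,-60,0.9],[0,0,0,0,0,-100,0.9],[0,0,0,0,0,-140,0.9],[0,0,0,0,0,-160,1]]]' 40
python3 -m handwheel '[[[0,0,0,26,-24,0,1],[0,0,0,52,-48,0,1],[0,0,0,78,-72,0,1],[0,0,0,104,-96,0,1],[0,0,0,130,-120,0,1],[0,0,0,156,-144,0,1],[0,0,0,182,-168,0,1],[0,0,0,208,-192,0,1],[0,0,0,208,-192,0,1],[0,0,0,208,-192,0,1]]]' 40
python3 - <<'E'
from h import *
c=cam('wrist'); snap('wrist','w4.png'); 
for d in spotter.landmark_of('wrist','jar_a'): print(round(d['conf'],2),np.round(w('wrist',d['position'],c),3))
print(sensors.sense()['position'])
E
```

```text
time_s: 7.02
position: [0.647, 0.1482, 0.2277]
tool_rot: [0.002, 0.707, 0.707, 0.003]
force: [0.4, 0.2, 1.0]
gripper_width: 0.0853
grip_force: 0.0
time_s: 7.85
position: [0.4529, 0.3572, 0.2213]
tool_rot: [0.0, 0.706, 0.708, 0.0]
force: [0.9, -0.7, -0.3]
gripper_width: 0.0853
grip_force: 0.0
0.94 [ 0.35   0.348 -0.004]
0.88 [0.39  0.282 0.004]
0.84 [ 0.475  0.446 -0.005]
0.6 [0.454 0.35  0.002]
[0.45444207 0.35558855 0.22118072]
```

View pics/w4.png

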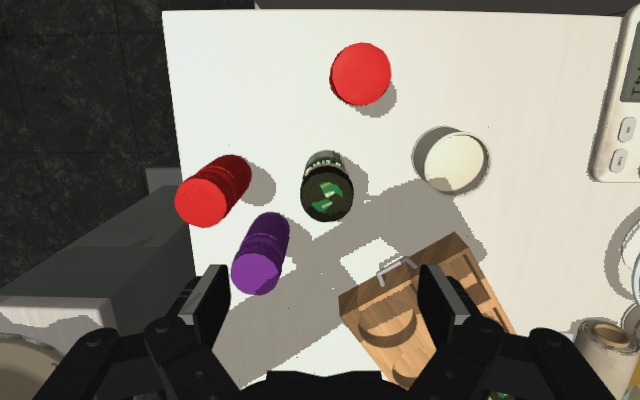

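The black-capped jar at (327,186) has the reds and the purple clear of the finger lines. I'll go down with a narrower opening.

```bash
python3 -m handwheel '[[[0,0,0,-3,0,35,0.75],[0,0,0,-3,0,70,0.75],[0,0,0,-3,0,100,0.75],[0,0,0,-3,0,125,0.75],[0,0,0,-3,0,145,0.75],[0,0,0,-3,0,165,0.75],[0,0,0,-3,0,165,0.75],[0,0,0,-3,0,165,0.75],[0,0,0,-3,0,165,0.3],[0,0,0,-3,0,165,0.3]]]' 40
python3 -m handwheel '[[[0,0,0,0,0,0,0.3],[0,0,0,0,0,0,0.3],[0,0,0,0,0,0,0.3],[0,0,0,0,0,0,0.3],[0,0,0,0,0,-10,0.3],[0,0,0,0,0,-30,0.3],[0,0,0,0,0,-60,0.3],[0,0,0,0,0,-90,0.3],[0,0,0,0,0,-120,0.3],[0,0,0,0,0,-120,0.3]]]' 40
```

```text
time_s: 8.78
position: [0.4554, 0.3533, 0.0585]
tool_rot: [0.0, 0.707, 0.707, 0.002]
force: [0.1, -0.3, 0.7]
gripper_width: 0.044
grip_force: 40.7
time_s: 9.62
position: [0.4559, 0.3545, 0.1845]
tool_rot: [0.001, 0.707, 0.707, 0.006]
force: [0.2, 0.2, -0.3]
gripper_width: 0.044
grip_force: 40.9
```

```bash
python3 -m handwheel '[[[0,0,0,-15,16,0,0.3],[0,0,0,-35,38,0,0.3],[0,0,0,-57,62,0,0.3],[0,0,0,-80,86,0,0.3],[0,0,0,-103,111,0,0.3],[0,0,0,-123,133,0,0.3],[0,0,0,-135,146,0,0.3],[0,0,0,-135,146,0,0.3],[0,0,0,-135,146,25,0.3],[0,0,0,-135,146,40,0.3]]]' 40
python3 -m handwheel '[[[0,0,0,0,0,0,0.3],[0,0,0,0,0,0,0.3]]]' 40
python3 - <<'E'
from h import *
c=cam('wrist'); snap('wrist','w5.png'); print(sensors.sense()['position'])
E
```

```text
time_s: 10.45
position: [0.5996, 0.2182, 0.1354]
tool_rot: [-0.0, 0.707, 0.707, -0.0]
force: [-1.2, 0.6, -2.2]
gripper_width: 0.0437
grip_force: 41.1
time_s: 10.62
position: [0.599, 0.2185, 0.1357]
tool_rot: [-0.001, 0.707, 0.707, -0.001]
force: [0.5, 0.7, -0.5]
gripper_width: 0.0439
grip_force: 41.1
[0.59978295 0.21863336 0.13719156]
```

View pics/w5.png

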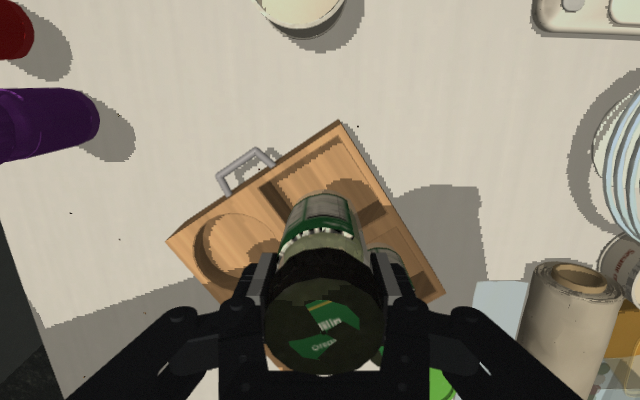

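The jar is above the square well, with the caddy's corners at (339,121) and (166,240) unshifted. I'll lower it.

```bash
python3 -m handwheel '[[[0,0,0,0,0,20,0.3],[0,0,0,0,0,40,0.3],[0,0,0,0,0,55,0.3],[0,0,0,0,0,65,0.3],[0,0,0,0,0,69,0.3],[0,0,0,0,0,71,0.3],[0,0,0,0,0,72,0.3],[0,0,0,0,0,73,0.3],[0,0,0,0,0,74,0.3],[0,0,0,0,0,74,0.3]]]' 40
```

```text
time_s: 11.5
position: [0.6008, 0.2183, 0.0645]
tool_rot: [0.001, 0.707, 0.707, 0.001]
force: [-1.4, -0.9, 4.8]
gripper_width: 0.0442
grip_force: 41.4
```

```bash
python3 -m handwheel '[[[0,0,0,0,0,0.5,0.3],[0,0,0,0,0,0.5,0.6],[0,0,0,0,0,0.5,0.7],[0,0,0,0,0,0.5,0.8],[0,0,0,0,0,0.5,0.9],[0,0,0,0,0,-25,0.9],[0,0,0,0,0,-60,0.9],[0,0,0,0,0,-100,0.9],[0,0,0,0,0,-140,0.9],[0,0,0,0,0,-170,1]]]' 40
python3 -m handwheel '[[[0,0,0,-30,-8,0,1],[0,0,0,-60,-16,0,1],[0,0,0,-95,-25,0,1],[0,0,0,-130,-34,0,1],[0,0,0,-165,-43,0,1],[0,0,0,-200,-52,0,1],[0,0,0,-235,-61,0,1],[0,0,0,-267,-70,0,1],[0,0,0,-267,-70,0,1]]]' 40
python3 -m handwheel '[[[0,0,0,-35,-9,0,1],[0,0,0,-70,-18,0,1],[0,0,0,-105,-27,0,1],[0,0,0,-140,-36,0,1],[0,0,0,-175,-45,0,1],[0,0,0,-210,-55,0,1],[0,0,0,-240,-63,0,1],[0,0,0,-267,-70,0,1],[0,0,0,-267,-70,0,1],[0,0,0,-267,-70,0,1]]]' 40
python3 - <<'E'
from h import *
c=cam('wrist'); snap('wrist','w6.png'); 
for d in spotter.landmark_of('wrist','shaker_a'): print(round(d['conf'],2),np.round(w('wrist',d['position'],c),3))
print(sensors.sense()['position'])
E
```

```text
time_s: 12.33
position: [0.6003, 0.2181, 0.2363]
tool_rot: [0.001, 0.707, 0.707, 0.002]
force: [0.5, -0.2, -0.0]
gripper_width: 0.0847
grip_force: 0.0
time_s: 13.08
position: [0.5288, -0.0538, 0.2325]
tool_rot: [0.001, 0.709, 0.705, -0.001]
force: [0.2, -0.8, 0.7]
gripper_width: 0.0857
grip_force: 0.0
time_s: 13.92
position: [0.4597, -0.3167, 0.2319]
tool_rot: [-0.0, 0.708, 0.706, 0.0]
force: [0.8, 0.2, -0.4]
gripper_width: 0.0851
grip_force: 0.0
0.77 [ 0.461 -0.316  0.004]
0.61 [ 0.59  -0.36  -0.003]
[ 0.46040603 -0.31516009  0.23221722]
```

View pics/w6.png

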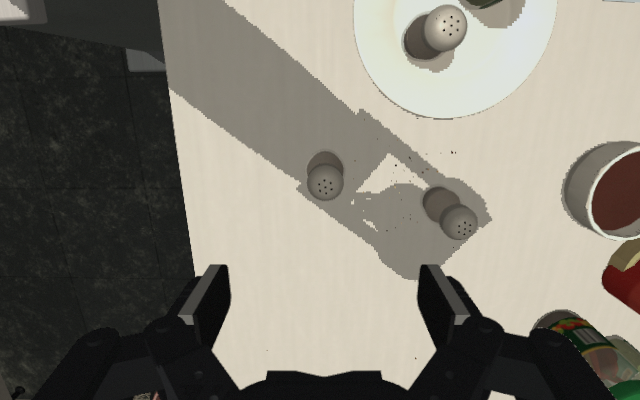

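Shakers at (325,175) and (450,212). The first is centred under the gripper.

```bash
python3 -m handwheel '[[[0,0,0,0,0,35,0.85],[0,0,0,0,0,70,0.85],[0,0,0,0,0,105,0.85],[0,0,0,0,0,135,0.85],[0,0,0,0,0,160,0.85],[0,0,0,0,0,180,0.85],[0,0,0,0,0,192,0.85],[0,0,0,0,0,201,0.85],[0,0,0,0,0,201,0.85],[0,0,0,0,0,201,0.85]]]' 40
python3 -m handwheel '[[[0,0,0,0,0,0,0.3],[0,0,0,0,0,0,0.3],[0,0,0,0,0,0,0.3],[0,0,0,0,0,0,0.3],[0,0,0,0,0,0,0.3],[0,0,0,0,0,-10,0.3],[0,0,0,0,0,-30,0.3],[0,0,0,0,0,-60,0.3],[0,0,0,0,0,-90,0.3],[0,0,0,0,0,-120,0.3]]]' 40
python3 -m handwheel '[[[0,0,0,0,0,-30,0.3],[0,0,0,0,0,-50,0.3],[0,0,0,0,0,-50,0.3]]]' 40
```

```text
time_s: 14.85
position: [0.4607, -0.3159, 0.0322]
tool_rot: [0.001, 0.707, 0.707, 0.0]
force: [0.4, 0.2, 0.6]
gripper_width: 0.0729
grip_force: 0.0
time_s: 15.68
position: [0.4597, -0.3158, 0.1531]
tool_rot: [-0.0, 0.707, 0.707, 0.0]
force: [0.1, -1.2, -0.9]
gripper_width: 0.0379
grip_force: 40.1
time_s: 15.93
position: [0.4614, -0.3172, 0.2078]
tool_rot: [0.005, 0.707, 0.707, 0.001]
force: [0.5, 0.6, -0.1]
gripper_width: 0.0379
grip_force: 40.1
```

The width is 37.9 mm where I expected about 43, so I need to look.

```bash
python3 - <<'E'
from h import *
a=snap('wrist','w7.png'); b=eyes.capture('side'); s=sensors.sense()['position'];print(s)
u=proj('side',s).astype(int);print(u)
y,x=max(u[1]-60,0),max(u[0]-60,0); b=cv2.resize(b[y:y+140,x:x+120],None,fx=3,fy=3,interpolation=cv2.INTER_CUBIC)
a=cv2.resize(a[150:400,200:450],(420,420)); cv2.imwrite('pics/m7.png',np.hstack([a,b])[:,:,::-1])
E
```

```text
[ 0.46008404 -0.31609796  0.20196896]
[376 194]
```

View pics/m7.png

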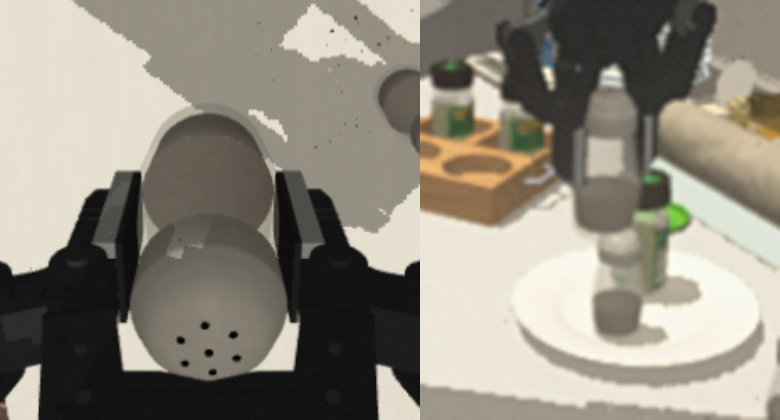

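The shaker is held upright by its waist, so the narrow width is harmless, and both jars stand in the caddy. I'll carry it to the near round well.

```bash
python3 -m handwheel '[[[0,0,0,12,3,0,0.3],[0,0,0,34,10,0,0.3],[0,0,0,60,17,0,0.3],[0,0,0,88,25,0,0.3],[0,0,0,116,32,0,0.3],[0,0,0,144,40,0,0.3],[0,0,0,172,48,0,0.3],[0,0,0,192,54,0,0.3],[0,0,0,205,57,0,0.3],[0,0,0,209,58,0,0.3]]]' 40
python3 -m handwheel '[[[0,0,0,12,3,0,0.3],[0,0,0,34,10,0,0.3],[0,0,0,60,17,0,0.3],[0,0,0,88,25,0,0.3],[0,0,0,116,32,0,0.3],[0,0,0,144,40,0,0.3],[0,0,0,172,48,0,0.3],[0,0,0,192,54,0,0.3],[0,0,0,205,58,0,0.3],[0,0,0,209,59,0,0.3]]]' 40
python3 -m handwheel '[[[0,0,0,0,0,0,0.3],[0,0,0,0,0,20,0.3],[0,0,0,0,0,50,0.3],[0,0,0,0,0,75,0.3],[0,0,0,0,0,85,0.3],[0,0,0,0,0,85,0.3],[0,0,0,0,0,85,0.3]]]' 40
python3 - <<'E'
from h import *
c=cam('wrist'); snap('wrist','w8.png'); print(sensors.sense()['position'])
E
```

```text
time_s: 16.87
position: [0.5176, -0.104, 0.1994]
tool_rot: [-0.002, 0.706, 0.708, -0.001]
force: [1.0, 0.6, -0.1]
gripper_width: 0.0379
grip_force: 40.0
time_s: 17.7
position: [0.577, 0.1036, 0.2004]
tool_rot: [-0.001, 0.707, 0.708, -0.0]
force: [-1.4, -0.6, -0.7]
gripper_width: 0.0377
grip_force: 40.0
time_s: 18.28
position: [0.5772, 0.1012, 0.1171]
tool_rot: [0.0, 0.708, 0.707, 0.0]
force: [1.4, -0.6, -0.7]
gripper_width: 0.0377
grip_force: 40.0
[0.57786681 0.10148484 0.11827436]
```

View pics/w8.png

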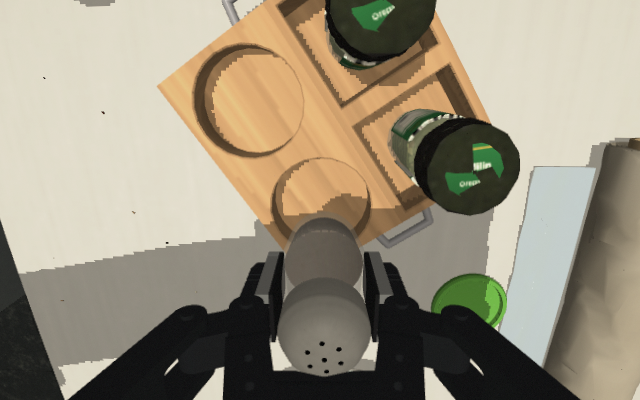

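The shaker is over the front round well, whose rim is around (321,205). I'll lower it.

```bash
python3 -m handwheel '[[[0,0,0,0,0,15,0.3],[0,0,0,0,0,30,0.3],[0,0,0,0,0,44,0.3],[0,0,0,0,0,54,0.3],[0,0,0,0,0,58,0.3],[0,0,0,0,0,60,0.3],[0,0,0,0,0,61,0.3],[0,0,0,0,0,62,0.3],[0,0,0,0,0,62,0.3],[0,0,0,0,0,62,0.3]]]' 40; python3 -m handwheel '[[[0,0,0,0,0,0.5,0.3],[0,0,0,0,0,1,0.3],[0,0,0,0,0,1,0.3]]]' 40
```

```text
time_s: 19.17
position: [0.5774, 0.1021, 0.055]
tool_rot: [0.0, 0.707, 0.707, 0.0]
force: [-0.3, -0.4, -1.9]
gripper_width: 0.0378
grip_force: 40.0
time_s: 19.42
position: [0.5773, 0.1022, 0.0541]
tool_rot: [0.0, 0.707, 0.707, 0.0]
force: [-1.1, 1.0, 3.1]
gripper_width: 0.0381
grip_force: 40.7
```

```bash
python3 -m handwheel '[[[0,0,0,0,0,0.5,0.3],[0,0,0,0,0,1,0.3],[0,0,0,0,0,1,0.3]]]' 40
```

```text
time_s: 19.67
position: [0.5774, 0.1023, 0.054]
tool_rot: [0.0, 0.707, 0.707, 0.001]
force: [-4.6, 0.5, 10.3]
gripper_width: 0.0377
grip_force: 41.7
```

```bash
python3 -m handwheel '[[[0,0,0,0,0,0,0.5],[0,0,0,0,0,0,0.6],[0,0,0,0,0,0,0.7],[0,0,0,0,0,0,0.8],[0,0,0,0,0,-20,0.8],[0,0,0,0,0,-50,0.8],[0,0,0,0,0,-85,0.8],[0,0,0,0,0,-120,0.8],[0,0,0,0,0,-155,0.9],[0,0,0,0,0,-180,1]]]' 40
python3 -m handwheel '[[[0,0,0,-30,1,0,1],[0,0,0,-60,2,0,1],[0,0,0,-95,3,0,1],[0,0,0,-130,4,0,1],[0,0,0,-165,5,0,1],[0,0,0,-200,6,0,1],[0,0,0,-231,6,0,1]]]' 40
python3 -m handwheel '[[[0,0,0,-35,1,0,1],[0,0,0,-70,2,0,1],[0,0,0,-105,3,0,1],[0,0,0,-140,4,0,1],[0,0,0,-175,5,0,1],[0,0,0,-210,7,0,1],[0,0,0,-231,7,0,1],[0,0,0,-231,7,0,1],[0,0,0,-231,7,0,1]]]' 40
python3 - <<'E'
from h import *
c=cam('wrist'); snap('wrist','w9.png'); 
for d in spotter.landmark_of('wrist','shaker_a'): print(round(d['conf'],2),np.round(w('wrist',d['position'],c),3))
print(sensors.sense()['position'])
E
```

```text
time_s: 20.5
position: [0.5775, 0.102, 0.236]
tool_rot: [0.001, 0.707, 0.707, 0.001]
force: [-0.3, 0.3, -0.0]
gripper_width: 0.0849
grip_force: 0.0
time_s: 21.08
position: [0.5828, -0.1312, 0.232]
tool_rot: [-0.0, 0.707, 0.707, -0.0]
force: [0.7, -0.0, 0.5]
gripper_width: 0.0855
grip_force: 0.0
time_s: 21.83
position: [0.5896, -0.3611, 0.2312]
tool_rot: [-0.001, 0.708, 0.706, -0.0]
force: [0.6, 0.4, -0.8]
gripper_width: 0.0852
grip_force: 0.0
[ 0.59019148 -0.3592333   0.23208837]
```

View pics/w9.png

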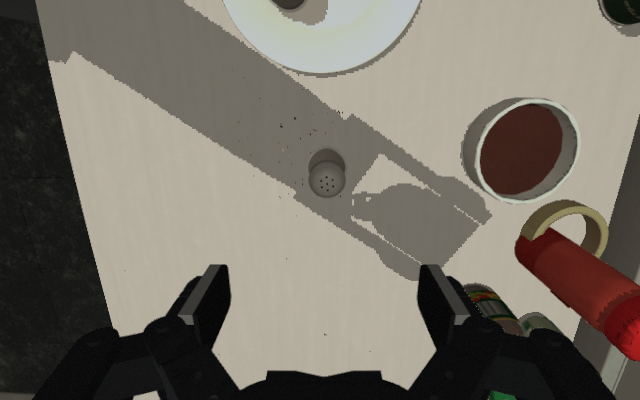

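The shaker is centred at (326,173). I'll check that the clutter at the right is clear of the descending gripper.

```bash
python3 - <<'E'
from h import *
for p,z in [((597,312),0),((573,308),0),((570,278),0),((637,300),0),((605,240),.1)]: print('side',p,np.round(ray('side',p,z),3))
for p,z in [((465,290),.1),((465,290),.0),((500,395),.12)]: print('wrist',p,np.round(ray('wrist',p,z),3))
E
```

```text
side (597, 312) [ 0.789 -0.566  0.   ]
side (573, 308) [ 0.759 -0.538  0.   ]
side (570, 278) [ 0.842 -0.471  0.   ]
side (637, 300) [ 0.892 -0.58   0.   ]
side (605, 240) [ 0.867 -0.503  0.1  ]
wrist (465, 290) [ 0.728 -0.463  0.1  ]
wrist (465, 290) [ 0.778 -0.53   0.   ]
wrist (500, 395) [ 0.775 -0.578  0.12 ]
```

Everything there is far away, so I'll descend and grasp.

```bash
python3 -m handwheel '[[[0,0,0,0,0,35,0.85],[0,0,0,0,0,70,0.85],[0,0,0,0,0,105,0.85],[0,0,0,0,0,135,0.85],[0,0,0,0,0,160,0.85],[0,0,0,0,0,180,0.85],[0,0,0,0,0,192,0.85],[0,0,0,0,0,201,0.85],[0,0,0,0,0,201,0.85],[0,0,0,0,0,201,0.85]]]' 40
python3 -m handwheel '[[[0,0,0,0,0,0,0.3],[0,0,0,0,0,0,0.3],[0,0,0,0,0,0,0.3],[0,0,0,0,0,0,0.3],[0,0,0,0,0,0,0.3],[0,0,0,0,0,-10,0.3],[0,0,0,0,0,-30,0.3],[0,0,0,0,0,-60,0.3],[0,0,0,0,0,-90,0.3],[0,0,0,0,0,-120,0.3]]]' 40
python3 -m handwheel '[[[0,0,0,0,0,-30,0.3],[0,0,0,0,0,-60,0.3],[0,0,0,0,0,-80,0.3],[0,0,0,0,0,-80,0.3]]]' 40
```

```text
time_s: 22.77
position: [0.5906, -0.3598, 0.0324]
tool_rot: [0.001, 0.707, 0.707, 0.0]
force: [-0.6, -0.0, -0.4]
gripper_width: 0.0722
grip_force: 0.0
time_s: 23.6
position: [0.5896, -0.3598, 0.1528]
tool_rot: [-0.0, 0.707, 0.707, -0.0]
force: [0.1, 0.1, -0.7]
gripper_width: 0.0377
grip_force: 40.0
time_s: 23.93
position: [0.5911, -0.3608, 0.2385]
tool_rot: [0.005, 0.707, 0.707, 0.001]
force: [0.4, -0.3, -0.6]
gripper_width: 0.0379
grip_force: 40.1
```

```bash
python3 -m handwheel '[[[0,0,0,12,-1,0,0.3],[0,0,0,36,-4,0,0.3],[0,0,0,66,-7,0,0.3],[0,0,0,96,-10,0,0.3],[0,0,0,128,-14,0,0.3],[0,0,0,160,-18,0,0.3],[0,0,0,192,-21,0,0.3],[0,0,0,224,-25,0,0.3],[0,0,0,250,-28,0,0.3],[0,0,0,266,-29,0,0.3]]]' 40
python3 -m handwheel '[[[0,0,0,30,-3,0,0.3],[0,0,0,62,-7,0,0.3],[0,0,0,94,-10,0,0.3],[0,0,0,126,-14,0,0.3],[0,0,0,158,-18,0,0.3],[0,0,0,190,-21,0,0.3],[0,0,0,222,-25,0,0.3],[0,0,0,248,-28,0,0.3],[0,0,0,262,-29,0,0.3],[0,0,0,266,-30,0,0.3]]]' 40
python3 -m handwheel '[[[0,0,0,0,0,0,0.3],[0,0,0,0,0,20,0.3],[0,0,0,0,0,50,0.3],[0,0,0,0,0,80,0.3],[0,0,0,0,0,105,0.3],[0,0,0,0,0,115,0.3],[0,0,0,0,0,115,0.3],[0,0,0,0,0,115,0.3]]]' 40
python3 - <<'E'
from h import *
c=cam('wrist'); snap('wrist','w10.png'); print(sensors.sense()['position'])
E
```

```text
time_s: 24.77
position: [0.5601, -0.0912, 0.2302]
tool_rot: [-0.001, 0.706, 0.708, -0.0]
force: [0.8, -0.3, -1.4]
gripper_width: 0.0377
grip_force: 40.1
time_s: 25.6
position: [0.5303, 0.1738, 0.2302]
tool_rot: [-0.001, 0.706, 0.708, -0.001]
force: [0.8, -0.3, -1.4]
gripper_width: 0.0379
grip_force: 40.0
time_s: 26.27
position: [0.5315, 0.1711, 0.1171]
tool_rot: [0.0, 0.708, 0.707, 0.0]
force: [0.4, 0.2, -1.1]
gripper_width: 0.0379
grip_force: 40.1
[0.53209539 0.17155472 0.11823436]
```

View pics/w10.png

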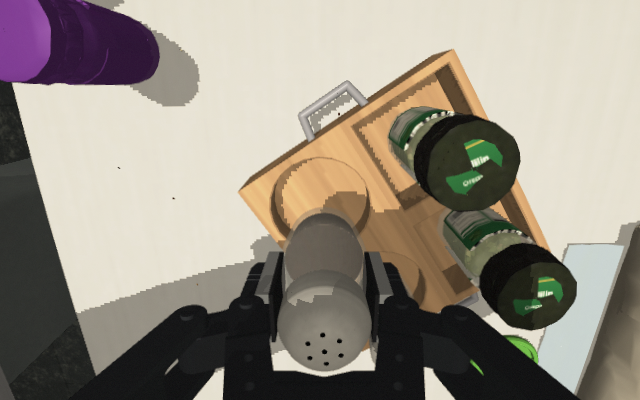

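Over the last round well, with its rim at (322,205). I'll lower.

```bash
python3 -m handwheel '[[[0,0,0,0,0,15,0.3],[0,0,0,0,0,30,0.3],[0,0,0,0,0,44,0.3],[0,0,0,0,0,54,0.3],[0,0,0,0,0,58,0.3],[0,0,0,0,0,60,0.3],[0,0,0,0,0,61,0.3],[0,0,0,0,0,62,0.3],[0,0,0,0,0,63,0.3],[0,0,0,0,0,63,0.3]]]' 40; python3 -m handwheel '[[[0,0,0,0,0,0.5,0.3],[0,0,0,0,0,0.7,0.3],[0,0,0,0,0,0.7,0.3]]]' 40
```

```text
time_s: 27.15
position: [0.5316, 0.1721, 0.0544]
tool_rot: [0.001, 0.707, 0.707, 0.001]
force: [-0.7, -0.4, 2.2]
gripper_width: 0.0379
grip_force: 40.6
time_s: 27.4
position: [0.5317, 0.1722, 0.0544]
tool_rot: [0.001, 0.707, 0.707, 0.001]
force: [-3.1, -1.6, 7.2]
gripper_width: 0.0379
grip_force: 41.4
```

Seated. I'll release, rise, back off toward the base side and inspect.

```bash
python3 -m handwheel '[[[0,0,0,0,0,0,0.5],[0,0,0,0,0,0,0.6],[0,0,0,0,0,0,0.7],[0,0,0,0,0,0,0.8],[0,0,0,0,0,-20,0.8],[0,0,0,0,0,-50,0.8],[0,0,0,0,0,-85,0.8],[0,0,0,0,0,-120,0.8],[0,0,0,0,0,-155,0.9],[0,0,0,0,0,-190,1]]]' 40
python3 -m handwheel '[[[0,0,0,-35,-10,0,1],[0,0,0,-70,-20,0,1],[0,0,0,-105,-30,0,1],[0,0,0,-120,-50,0,1],[0,0,0,-120,-50,0,1],[0,0,0,-120,-50,0,1]]]' 40
python3 - <<'E'
from h import *
a=snap('wrist','w11.png'); b=snap('scene','s11.png'); d=snap('side','d11.png')
k=lambda i,y0,y1,x0,x1,w,h: cv2.resize(i[y0:y1,x0:x1],(w,h))
top=np.hstack([k(a,0,400,0,640,400,250),k(b,100,350,200,600,400,250)])
m=np.vstack([top,k(d,130,310,180,520,620,330)if 0 else np.hstack([k(d,120,320,200,520,528,330),np.zeros((330,272,3),np.uint8)])])
cv2.imwrite('pics/m11.png',m[:,:,::-1])
for n in ['jar_a','shaker_a']:
  for d in spotter.landmark_of('scene',n): print(n,round(d['conf'],2),np.round(w('scene',d['position']),3))
E
```

```text
time_s: 28.23
position: [0.5307, 0.172, 0.2442]
tool_rot: [-0.0, 0.707, 0.707, -0.0]
force: [0.3, 0.5, 0.4]
gripper_width: 0.0848
grip_force: 0.0
time_s: 28.73
position: [0.4807, 0.0514, 0.2429]
tool_rot: [0.0, 0.708, 0.707, 0.0]
force: [0.5, 0.8, 0.8]
gripper_width: 0.0852
grip_force: 0.0
jar_a 0.77 [ 0.346  0.346 -0.002]
jar_a 0.74 [0.643 0.147 0.008]
jar_a 0.73 [0.389 0.286 0.001]
jar_a 0.72 [0.596 0.219 0.008]
jar_a 0.56 [ 0.482  0.448 -0.003]
jar_a 0.42 [0.585 0.158 0.004]
shaker_a 0.55 [0.571 0.102 0.022]
```

View pics/m11.png

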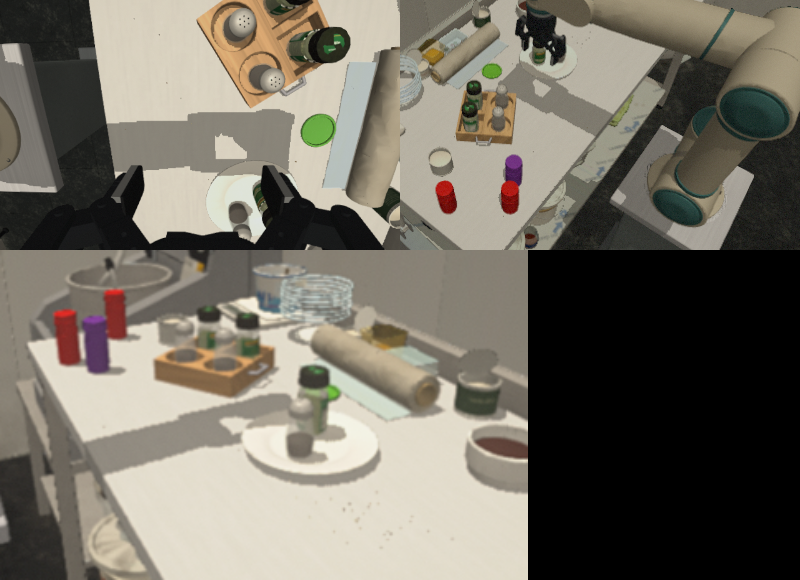

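All four stand upright in their wells: jars in the square ones, shakers in the round ones. The plate, tin, lid and look-alikes are where they were, so I'm handing in.

```bash
python3 -c "from workcell import workorder; print(workorder.sign_off())"
```

```text
the job is handed in; nothing more can be done
None
```

I handed in the job after about 29 s of robot time: both spice jars stand in the square wells and both salt shakers in the round wells, all upright, and the final pictures show the plate with its jar and shaker, the tin, the lid and the look-alikes undisturbed.

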